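Square the fence of a scribing table with an engineer's square

ROBOT

A 6-joint arm with a two-finger parallel gripper is mounted at the origin on a cart in front of the work surface, level with it; the furniture and walls round the work are solid. World frame = base frame: x ahead of the robot, y to its left, z up, the work surface at z = 0. Lengths are in m, angles in rad, forces in N, time in s.
With the tool pointing down it reaches from about 0.25 to 0.725 m from the base axis. Payload 9.7 kg.
Tool frame: the origin (TCP) lies at the very end of the fingers, on their centre line; the grasp point (between the pads) lies bot.pinch_z behind it (bot.pinch_z is the distance from the TCP to the grasp point, in m); z points along the fingers, y is the line along which they close (so a half turn about z gives the same grasp; the last joint's range is limited). The gripper opens to 85 mm and grips with 20 to 120 N. Pads are 22 mm wide; open, the fingers measure 114 mm over their backs; the gripper's body (76 mm by 85 mm) begins 54 mm behind the grasp point. The pads swing forward as they close: fully open they stand 13 mm farther back than shut.
Start: joints at [-1.213, 0.087, 0.176, 1.66, 0, 1.571], TCP at [0.193, -0.515, 0.231] pointing down, gripper open.
Joint ranges: [-3.13, 3.13], [-0.85, 1.81], [-1.15, 1.24], [-2.2, 2.28], [-1.44, 1.52], [-3.14, 3.14]. Speed limits (rad/s): [2.22, 2.22, 2.57, 3.14, 3.14, 3.14].

INTERFACE

Orientations are given as a unit quaternion [x, y, z, w].
In Python, from plant import bot, imaging gives the robot as it stands (bot), with the cameras (imaging).
- The arm moves only by the shell command python3 jog.py 'ROWS'. ROWS is 1 to 20 rows, parted by a bar, with the numbers parted by spaces; each row has 7 numbers: dx, dy, dz in m, then a rotation vector rx, ry, rz in rad, then the finger opening in m; each row shifts and turns the commanded pose from where the row before left it, along the tool's axes as they then stand; what a row does not reach is not made up. A row lasts 1/8 s, in which the tool goes at most 0.0625 m and 0.188 rad, less where a joint would pass 70% of its speed; a pose out of reach is approached as far as the arm can. The fingers move at their own pace and stop on an object; the grip force is fixed at half the most. Time passes only in rows, so rows that do not move let the fingers close. It prints the time, the measured TCP pose, the force, the opening and the grip force at its end. Input that does not fit is refused with a message, and nothing moves.
- bot.get_obs(): the state, without advancing time (a new reading comes with each control period).
- imaging.capture(name): name is "scene" or "top" or "wrist"; returns the picture (384x512x3 uint8, red, green, blue); there is no depth.
- imaging.calibration(name): a dict with "fov_y" (degrees; the focal length in pixels is half the picture's height over the tangent of half this angle, whatever the lens; pixels are square), "cx", "cy" (the principal point, pixels), "world_to_cam" (4x4, takes a point from world to camera coordinates); the wrist camera has in their place "hand_eye" (4x4, takes a point from camera to tool coordinates, whose origin is the TCP and whose axes are the flange's). Camera axes: x right, y down, z forward; pixel columns grow to the right and rows downward; lengths in m; the calibration is good to about 2 mm. A picture is of the moment at which its call begins: read the wrist's pose just before it. calibration takes no time and is no camera call.
- bot.finish_job(): hands the job in; it is judged then, once.
The state is a dict: "time": time; "q": joint angles; "qvel": joint speeds; "effort": joint torques, N m; "tool_pos": TCP position; "ee_rot": TCP orientation; "contact_force": force on the tool from outside, world axes, zero at the start; "moment": the same for the moment, N m; "opening": finger opening in m; "finger_force": force on a finger pad.
Only numpy, scipy, OpenCV 4.12 (cv2) and the standard library are available. Lean on these libraries where they do the work, as an engineer would, in place of code of your own. Each camera call takes 0.05 s, during which the arm holds its last target. There are 200 camera calls.

TASK

Get the scribing table ready: lift the guard plate off its pins and lay it flat on the cork pad, then take the engineer's square out of its wooden rest and lay it on the table's platen with its stock over the front edge. Set the fence square: with the stock flush against the front edge along its whole length, bring fence and blade together until the fence lies flush along the blade's outer edge. Then swing the clamp lever clockwise as far as it goes and leave the square lying there, flush with both, without disturbing the other things on the bench.

Things in the scene. Friction and masses are not known exactly. Their poses are not given: they have to be found in the camera images.
- jig: Scribing table, fixed: aluminium platen 140 (x) by 220 (y) by 18 mm on a grey housing, vacuum holes at its left. Origin: centre of its underside on the bench; x away from the robot, y left; top at z = 45 mm. Two pins (8 mm thick, 10 mm high) at x = 56, y = 17 and 93 mm. Fence and lever pivot at x = -52, y = -80 mm.
- platen_front_mid (a point): Middle of the platen's top front edge (jig x = -70, y = 0, z = 45 mm). The edge is a straight upright face 18 mm high that faces the robot; the stock goes flush against it.
- fence (a joint): Fence angle (rad) about its upright pivot: 0 = square to the front edge, positive = far end leaning left over the platen, as at the start. Stiff (0.12 N m), stays where left. A steel bar 24 mm wide, 18 mm high, lying on the platen from 16 mm in front of the pivot to 112 mm beyond it.
- square: Engineer's square, flat, 0.2 kg: aluminium stock (x -18 to 0, y 0 to 70, z 0 to 31 mm), steel blade (x 0 to 112, y 0 to 28, z 10 to 16 mm), and level with it a ledge 12 mm wide along the rest of the stock. Origin: foot of the stock's inner face, at the blade's outer edge (y = 0). In place its axes run as the jig's, blade and ledge lie on the platen; grip the 15 mm of stock above the ledge.
- rest: Wooden rest of the square, fixed, 150 (x) by 93 (y) by 37 mm, right or left of the table; origin: centre of its underside. The square starts with its origin at x = -50, y = -35, z = 6 mm, same axes: stock sunk between wooden walls at its outer side and ends, as high as itself, so not to be gripped; blade free to grip from x = -40 to 44 mm with 10 mm of room below it.
- fence_pivot (a point): The fence's pivot at platen height. Its x runs along the fence to the far end and its y to the left; the fence's left face, which the blade must touch, is at y = 12 mm.
- lever (a joint): Angle of the black clamp lever (rad) on the pivot, above the fence: at 0 it points to the right (jig's -y), and it grows clockwise seen from above, until it points nearly to the robot at its stop, 1.4 (tight). It turns stiffly (0.06 N m); push it sideways near its end.
- lever_tip (a point): Centre of the lever's end, 60 mm from the pivot axis and 36 mm above the platen; the lever is a round bar, 12 mm thick, whose underside is 30 mm above the platen here.
- guard: The guard plate, grey, 110 (x) by 100 (y) by 6 mm, lying on the left part of the platen with two holes over the pins. Origin: centre of its underside. A steel bow handle stands at its centre: a round bar 10 mm thick, 60 mm long along the plate's y, with its axis 34 mm above the origin.
- stock_end_a (a point): Point on the stock's inner face, 4 mm from its blade end.
- stock_end_b (a point): Point on the stock's inner face, 4 mm from its other end.
- blade_root (a point): Point on the blade's outer edge, 12 mm from the stock.
- blade_tip (a point): Point on the blade's outer edge, 4 mm from its tip.
- pad: Cork pad, fixed, 140 (x) by 130 (y) by 3 mm, on the other side of the table; origin: centre of its underside.
- driver_blue: Bystander: screwdriver, 158 mm long.
- vial: Bystander: small capped bottle, 24 mm thick, 50 mm high.
- tweezers: Bystander: tweezers, 118 mm long.
- swab_pot: Bystander: white pot of swabs, 59 mm wide, 84 mm high.

How it is judged:
By the outcome, as a careful person would: the job done as asked, in the order asked, and still so for the second after the job is handed in, with the robot touching nothing.
It also fails if it takes over 72 s, if anything falls off the work surface, if the arm or the gripper's body presses on something with over 40 N, if the wrist force passes 120 N, or if a joint passes its speed limit or range.

## Working session

There is one attempt and no reset: what is moved stays moved. The work goes in short steps, Python scripts to look and compute and a shell command to move; the robot and the scene stay as the last step left them, time stands still between calls to the robot, and variables do not carry over. Pictures are saved under pics/ and viewed, at most 10 in all, crops included, and the job is handed in when it is done.

```bash
ls; mkdir -p pics; python3 - <<'E'
from plant import bot, imaging
import cv2,numpy as np
o=bot.get_obs();print(o['time'],o['tool_pos'],o['ee_rot'],bot.pinch_z)
for n in("scene","top","wrist"):
    im=imaging.capture(n);cv2.imwrite(f'pics/{n}0.png',im[:,:,::-1]);c=imaging.calibration(n);print(n,{k:np.round(v,4).tolist() for k,v in c.items()})
a=cv2.imread('pics/top0.png')
cv2.imwrite('pics/top0b.png',cv2.resize(a,(800,600),interpolation=cv2.INTER_CUBIC))
a=cv2.imread('pics/scene0.png')
cv2.imwrite('pics/scene0b.png',cv2.resize(a,(800,600),interpolation=cv2.INTER_CUBIC))
E
```

```text
jog.py
pics
plant.py
0.0 [ 0.19254031 -0.51494636  0.23059129] [ 9.84040290e-01  1.77944585e-01 -1.03183658e-04 -6.49856101e-04] 0.0187
scene {'fov_y': 44.9365, 'cx': 258.1454, 'cy': 181.6027, 'world_to_cam': [[0.1944, -0.9809, 0.0074, -0.0578], [-0.8784, -0.1774, -0.4438, 0.5138], [0.4366, 0.0798, -0.8961, 0.9246], [0.0, 0.0, 0.0, 1.0]]}
top {'fov_y': 44.5966, 'cx': 252.4465, 'cy': 193.0529, 'world_to_cam': [[-0.0, -0.9999, -0.0131, 0.0505], [-0.9948, 0.0013, -0.1018, 0.5345], [0.1018, 0.0131, -0.9947, 1.1948], [0.0, 0.0, 0.0, 1.0]]}
wrist {'fov_y': 58.3907, 'cx': 257.2032, 'cy': 191.9526, 'hand_eye': [[-0.0, -0.9496, -0.3133, 0.0805], [1.0, 0.0, -0.0002, -0.0001], [0.0002, -0.3133, 0.9496, -0.1418], [0.0, 0.0, 0.0, 1.0]]}
```

View pics/top0b.png

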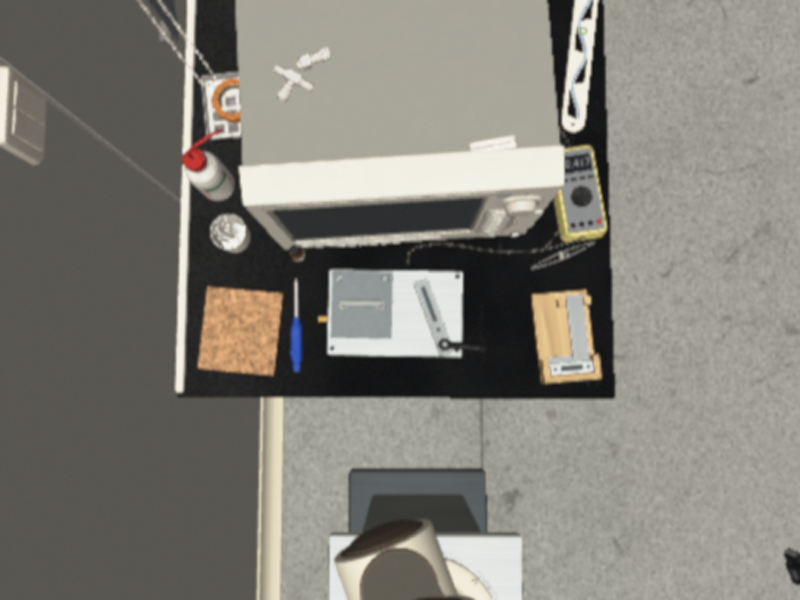

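View pics/scene0b.png

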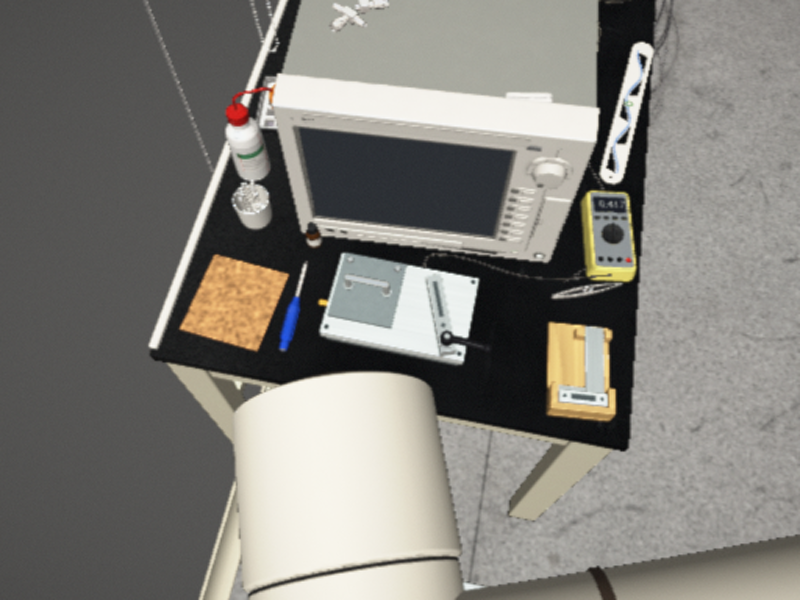

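```bash
cat > h.py <<'E'
from plant import bot, imaging
import cv2,numpy as np
from scipy.spatial.transform import Rotation as R
def cam(n,obs=None):
    c=imaging.calibration(n);f=192/np.tan(np.radians(c['fov_y']/2))
    if n=='wrist':
        T=np.eye(4);T[:3,:3]=R.from_quat(obs['ee_rot']).as_matrix();T[:3,3]=obs['tool_pos'];W=T@c['hand_eye']
    else: W=np.linalg.inv(c['world_to_cam'])
    return f,c['cx'],c['cy'],W
def ray(C,p):
    f,cx,cy,W=C;d=W[:3,:3]@np.array([(p[0]-cx)/f,(p[1]-cy)/f,1]);return W[:3,3],d
def onz(C,p,z):
    o,d=ray(C,p);return o+d*(z-o[2])/d[2]
def tri(Cs,ps):
    A=np.zeros((3,3));b=np.zeros(3);L=[]
    for C,p in zip(Cs,ps):
        o,d=ray(C,p);d=d/np.linalg.norm(d);P=np.eye(3)-np.outer(d,d);A+=P;b+=P@o;L.append((o,P))
    x=np.linalg.solve(A,b);return x,max(np.linalg.norm(P@(x-o)) for o,P in L)
def proj(C,x):
    f,cx,cy,W=C;v=np.linalg.inv(W)@np.append(x,1);return np.array([f*v[0]/v[2]+cx,f*v[1]/v[2]+cy])
def state():
    o=bot.get_obs();print(round(o['time'],2),np.round(o['tool_pos'],4),np.round(R.from_quat(o['ee_rot']).as_matrix(),3).tolist(),np.round(o['q'],2),'F',np.round(o['contact_force'],1),o['opening']);return o
def snap(n,name,crop=None,s=None):
    o=bot.get_obs();im=imaging.capture(n)[:,:,::-1];cv2.imwrite('pics/'+name+'_raw.png',im)
    np.savez('pics/'+name,p=o['tool_pos'],r=o['ee_rot'])
    x0,y0,x1,y1=crop or(0,0,512,384);im=im[y0:y1,x0:x1];s=s or min(800/im.shape[1],600/im.shape[0])
    cv2.imwrite('pics/'+name+'.png',cv2.resize(im,None,fx=s,fy=s,interpolation=cv2.INTER_CUBIC));print('scale',s)
def wcam(name):
    d=np.load('pics/'+name+'.npz');return cam('wrist',dict(tool_pos=d['p'],ee_rot=d['r']))
E
python3 - <<'E'
from h import *
T,S=cam('top'),cam('scene');k=.64
pts={'platTR':((462,271),(479,278)),'platBR':((462,355),(460,362)),'platBL':((329,357),(321,335)),'platTL':((329,270),(343,253)),
'restTL':((532,292),(550,323)),'restBR':((601,378),(613,413)),'restBL':((541,383),(549,416)),'blade_tipR':((584,291),(610,327)),'blade_tipL':((568,292),(586,326)),
'padTL':((207,287),(213,255)),'padTR':((283,291),(289,271)),'padBR':((276,376),(258,349)),'padBL':((198,372),(181,328)),
'hL':((340,303),(346,280)),'hR':((383,305),(392,290)),'knob':((445,344),(447,338)),'ledge_end':((485,349),(490,347)),'fencefar':((421,281),(434,278))}
for n,(a,b) in pts.items():
    x,e=tri((T,S),(np.array(a)*k,np.array(b)*k));print(n,np.round(x,4),round(e,4))
E
```

```text
platTR [ 0.583  -0.0623  0.0489] 0.0009
platBR [ 0.4448 -0.0587  0.0386] 0.0022
platBL [0.442  0.1559 0.0476] 0.0009
platTL [0.5858 0.1568 0.0458] 0.0015
restTL [ 0.5544 -0.1864 -0.006 ] 0.0011
restBR [ 0.4076 -0.2839  0.0483] 0.0007
restBL [ 0.3994 -0.1984  0.0029] 0.0024
blade_tipR [ 0.553  -0.2718  0.021 ] 0.004
blade_tipL [ 0.5518 -0.2416  0.0133] 0.0009
padTL [0.5626 0.3725 0.0023] 0.0005
padTR [0.5546 0.24   0.0107] 0.0001
padBR [0.4108 0.2478 0.0219] 0.0004
padBL [0.4182 0.3742 0.0275] 0.0023
hL [0.5283 0.1364 0.0705] 0.0011
hR [0.5251 0.0657 0.071 ] 0.0024
knob [ 0.4615 -0.0311  0.0795] 0.0003
ledge_end [ 0.4529 -0.093   0.0964] 0.0007
fencefar [0.5656 0.0058 0.0561] 0.0005
```

```bash
python3 jog.py '0 0 -0.01 0 0 -0.1733 0.04 | 0 0 -0.01 0 0 -0.1733 0.04 | 0 0 -0.01 0 0 -0.1733 0.04 | 0 0 -0.01 0 0 -0.1733 0.04 | 0 0 -0.01 0 0 -0.1733 0.04 | 0 0 -0.01 0 0 -0.1733 0.04 | 0 0 -0.01 0 0 -0.1733 0.04 | 0.041 0.036 0 0 0 0 0.04 | 0.041 0.036 0 0 0 0 0.04 | 0.041 0.036 0 0 0 0 0.04 | 0.041 0.036 0 0 0 0 0.04 | 0.041 0.036 0 0 0 0 0.04 | 0.041 0.036 0 0 0 0 0.04 | 0.041 0.036 0 0 0 0 0.04 | 0.041 0.036 0 0 0 0 0.04 | 0 0 0 0 0 0 0.04'
python3 -c "
from h import *
state();snap('wrist','w1')"
python3 jog.py '0.045 0 0 0 0 0 0.04 | 0.045 0 0 0 0 0 0.04 | 0.045 0 0 0 0 0 0.04 | 0.045 0 0 0 0 0 0.04 | 0.045 0 0 0 0 0 0.04 | 0.045 0 0 0 0 0 0.04 | 0 0 0 0 0 0 0.04'
python3 -c "
from h import *
state();snap('wrist','w2')"
```

```text
time: 2.15
tool_pos: [0.4823, -0.1845, 0.3004]
ee_rot: [0.705, 0.709, -0.0, -0.001]
contact_force: [0.0, -0.6, -0.2]
opening: 0.0401
finger_force: 0.0
2.15 [ 0.4823 -0.1845  0.3004] [[-0.005, 1.0, -0.001], [1.0, 0.005, 0.001], [0.001, -0.001, -1.0]] [-0.37  0.05  0.27  1.8   0.    1.2 ] F [ 0.  -0.6 -0.2] 0.04014606484656116
scale 1.5625
time: 3.08
tool_pos: [0.4802, 0.084, 0.3012]
ee_rot: [0.706, 0.708, -0.0, -0.0]
contact_force: [0.2, -0.3, 0.0]
opening: 0.04
finger_force: 0.0
3.08 [0.4802 0.084  0.3012] [[-0.002, 1.0, -0.0], [1.0, 0.002, 0.0], [0.0, -0.0, -1.0]] [ 0.17 -0.02  0.2   1.8   0.    1.74] F [ 0.2 -0.3  0. ] 0.04002111542476463
scale 1.5625
```

View pics/w1.png

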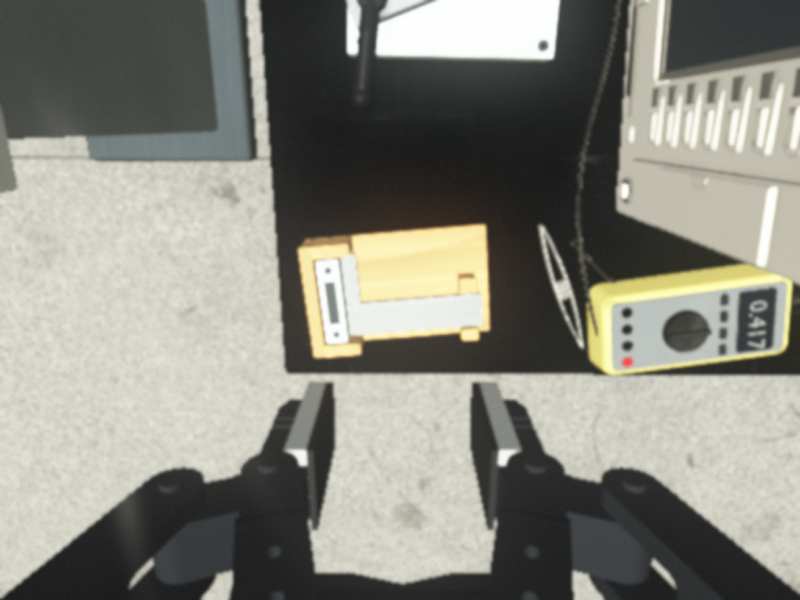

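View pics/w2.png

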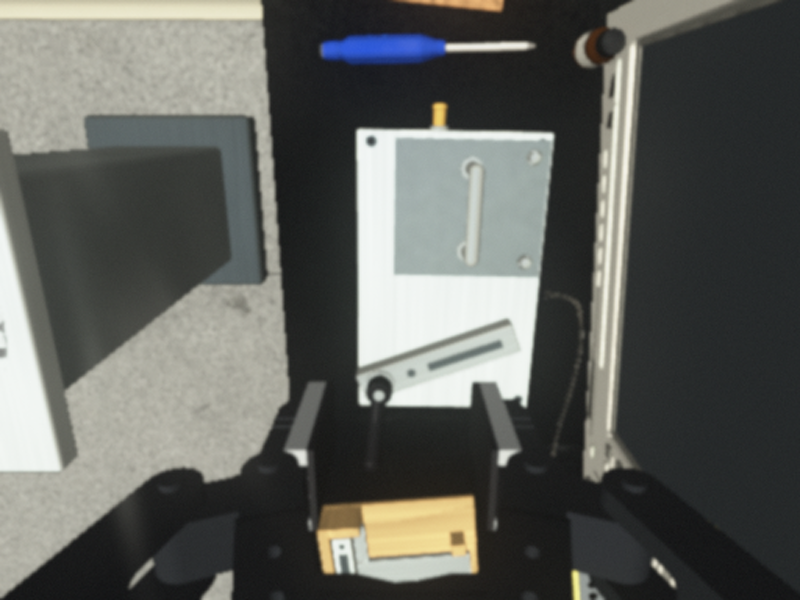

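```bash
python3 - <<'E'
from h import *
k=.64
A,B=wcam('w1'),wcam('w2')
def q(C,l):
    for n,p,z in l: print(n,np.round(onz(C,np.array(p)*k,z)[:2],4))
print('w2');q(B,[('FL',(357,128),.045),('BL',(553,132),.045),('BR',(529,407),.045),('FR',(358,404),.045),('hL',(475,163),.079),('hR',(473,264),.079),
('gFL',(396,139),.051),('gBL',(551,137),.051),('gBR',(540,276),.051),('gFR',(394,275),.051),('knob',(378,390),.085),('fence far L',(509,320),.063),('fence near L',(358,368),.063),('lever end',(371,468),.081)])
print('w1');q(A,[('platFR',(348,54),.045),('platBR',(556,60),.045),('stockOL',(315,262),.037),('stockIL',(340,259),.037),('stockOR',(323,345),.037),('stockIR',(347,342),.037),
('blTipIn',(483,293),.022),('blTipOut',(484,325),.022),('blRootIn',(362,302),.022),('blRootOut',(349,334),.022),('restBL',(487,225),.037),('restFL',(299,247),.037),('restBR',(490,330),.037),('lever end',(361,101),.081)])
print('tri',tri((A,B),(np.array((348,54))*k,np.array((358,404))*k)),tri((A,B),(np.array((361,101))*k,np.array((371,468))*k)))
S,T=cam('scene'),cam('top')
for n,l in (('pad top',((207,287),(283,291),(276,376),(198,372))),):
    print(n,[np.round(onz(T,np.array(p)*k,.003)[:2],4) for p in l])
for n,l in (('pad scene',((213,255),(289,271),(258,349),(181,328))),):
    print(n,[np.round(onz(S,np.array(p)*k,.003)[:2],4) for p in l])
E
```

```text
w2
FL [0.4482 0.1611]
BL [0.5868 0.1587]
BR [ 0.5865 -0.0605]
FR [ 0.4438 -0.058 ]
hL [0.5281 0.1396]
hR [0.5298 0.0711]
gFL [0.4758 0.1539]
gBL [0.5841 0.1555]
gBR [0.5847 0.0547]
gFR [0.4741 0.0552]
knob [ 0.4626 -0.0239]
fence far L [0.561  0.0236]
fence near L [ 0.4462 -0.0165]
lever end [ 0.456  -0.0949]
w1
platFR [ 0.4448 -0.0595]
platBR [ 0.586  -0.0626]
stockOL [ 0.4145 -0.2066]
stockIL [ 0.434  -0.2041]
stockOR [ 0.4178 -0.2763]
stockIR [ 0.4375 -0.2736]
blTipIn [ 0.5486 -0.2358]
blTipOut [ 0.5509 -0.2639]
blRootIn [ 0.4492 -0.2441]
blRootOut [ 0.4378 -0.2726]
restBL [ 0.5465 -0.177 ]
restFL [ 0.4027 -0.1947]
restBR [ 0.5535 -0.2625]
lever end [ 0.4557 -0.0907]
tri (array([ 0.4440998 , -0.05925282,  0.04279066]), np.float64(0.0005295951290863403)) (array([ 0.45626185, -0.09088545,  0.08657111]), np.float64(0.00014086514467558578))
pad top [array([0.5627, 0.3718]), array([0.5556, 0.2412]), array([0.4109, 0.2508]), array([0.4176, 0.3833])]
pad scene [array([0.5622, 0.3728]), array([0.5582, 0.2422]), array([0.4171, 0.2534]), array([0.4273, 0.3817])]
```

```bash
python3 jog.py '0.007 0.016 0.04 0 0 0.01 0.05 | 0.007 0.016 0.04 0 0 0.01 0.05 | 0.007 0.017 0.04 0 0 0 0.05 | 0 0 0.04 0 0 0 0.05 | 0 0 0.03 0 0 0 0.05 | 0 0 0 0 0 0 0.05'
python3 -c "
from h import *
state();snap('wrist','w3')"
```

```text
time: 3.88
tool_pos: [0.5285, 0.1013, 0.1093]
ee_rot: [0.715, 0.699, -0.002, -0.001]
contact_force: [0.2, 0.7, 0.0]
opening: 0.0499
finger_force: 0.0
3.88 [0.5285 0.1013 0.1093] [[0.022, 1.0, -0.004], [1.0, -0.022, -0.001], [-0.001, -0.004, -1.0]] [ 0.19  0.05 -0.1   1.43 -0.    1.78] F [0.2 0.7 0. ] 0.04985834185516719
scale 1.5625
```

View pics/w3.png

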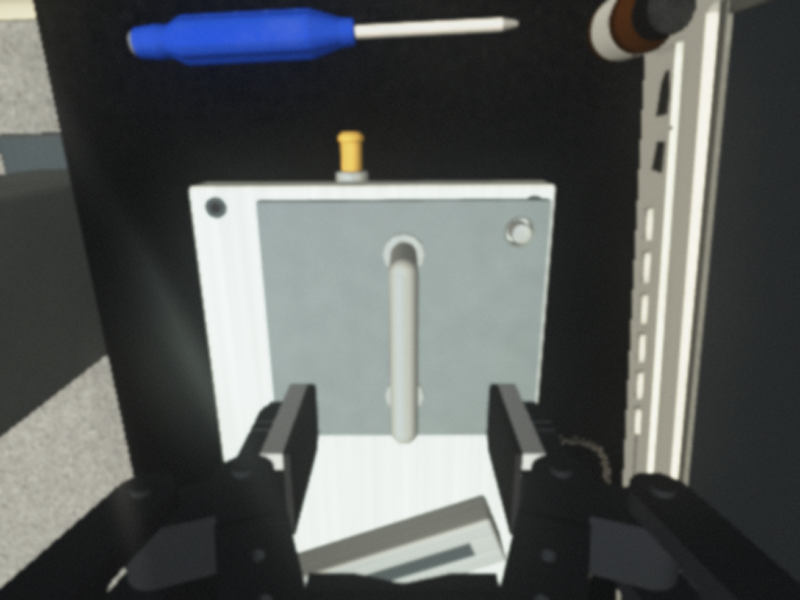

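```bash
python3 - <<'E'
from h import *
k=.64
B,D=wcam('w2'),wcam('w3')
for n,b,d in [('hL',(475,163),(403,256)),('hR',(473,264),(404,438)),('FL',(357,128),(190,186)),('BL',(553,132),(554,183)),('gBL',(551,137),(549,200)),('gFL',(396,139),(258,201)),('gFR',(394,275),(273,435))]:
    x,e=tri((B,D),(np.array(b)*k,np.array(d)*k));print(n,np.round(x,4),round(e,4))
for n,p,z in [('FL',(190,186),.045),('BL',(554,183),.045),('hL',(403,256),.079),('hR',(404,438),.079)]:print(n,np.round(onz(D,np.array(p)*k,z),4))
E
python3 jog.py '0.003 0 0.025 0 0 -0.01 0.05 | 0 0 0.0235 0 0 0 0.05 | 0 0 0 0 0 0 0.05'
```

```text
hL [0.5293 0.1389 0.0722] 0.0004
hR [0.5291 0.0715 0.0795] 0.0006
FL [0.448  0.1608 0.0415] 0.0003
BL [0.5877 0.1587 0.0418] 0.0001
gBL [0.5797 0.1559 0.0671] 0.0001
gFL [0.4755 0.1544 0.0474] 0.0007
gFR [0.4734 0.0564 0.0528] 0.001
FL [0.4494 0.1609 0.045 ]
BL [0.5869 0.159  0.045 ]
hL [0.5297 0.1403 0.079 ]
hR [0.5286 0.0715 0.079 ]
time: 4.3
tool_pos: [0.5297, 0.1057, 0.0632]
ee_rot: [0.711, 0.703, -0.0, -0.0]
contact_force: [-0.7, 0.2, 0.4]
opening: 0.0501
finger_force: 0.0
```

```bash
python3 jog.py '0 0 0.003 0 0 0 0.05 | 0 0 0 0 0 0 0 | 0 0 0 0 0 0 0 | 0 0 0 0 0 0 0 | 0 0 0 0 0 0 0 | 0 0 -0.01 0 0 0 0 | 0 0 -0.02 0 0 0 0 | 0 0 -0.03 0 0 0 0 | 0 0 -0.04 0 0 0 0 | 0 0 0 0 0 0 0'
```

```text
time: 5.55
tool_pos: [0.5312, 0.1067, 0.1633]
ee_rot: [0.711, 0.704, 0.002, 0.001]
contact_force: [0.0, 0.1, -3.2]
opening: 0.0079
finger_force: 58.8
```

```bash
python3 jog.py '0.041 -0.008 0 0 0 0.011 0 | 0.041 -0.008 0 0 0 0.011 0 | 0.041 -0.008 0 0 0 0.011 0 | 0.041 -0.008 0 0 0 0.011 0 | 0.041 -0.01 0 0 0 0.011 0 | 0 0 0.03 0 0 0 0 | 0 0 0.03 0 0 0 0 | 0 0 0.03 0 0 0 0 | 0 0 0.03 0 0 0 0 | 0 0 0.015 0 0 0 0 | 0 0 0 0 0 0 0'
python3 -c "
from h import *
state();snap('scene','s1',(60,80,380,320))"
```

```text
time: 6.92
tool_pos: [0.4936, 0.3121, 0.0235]
ee_rot: [0.73, 0.684, -0.001, -0.0]
contact_force: [0.7, 0.3, -1.5]
opening: 0.0079
finger_force: 58.6
6.92 [0.4936 0.3121 0.0235] [[0.065, 0.998, -0.002], [0.998, -0.065, -0.001], [-0.001, -0.002, -1.0]] [ 0.56  0.19 -0.11  1.27  0.    2.2 ] F [ 0.7  0.3 -1.5] 0.007889177383486285
scale 2.5
```

View pics/s1.png

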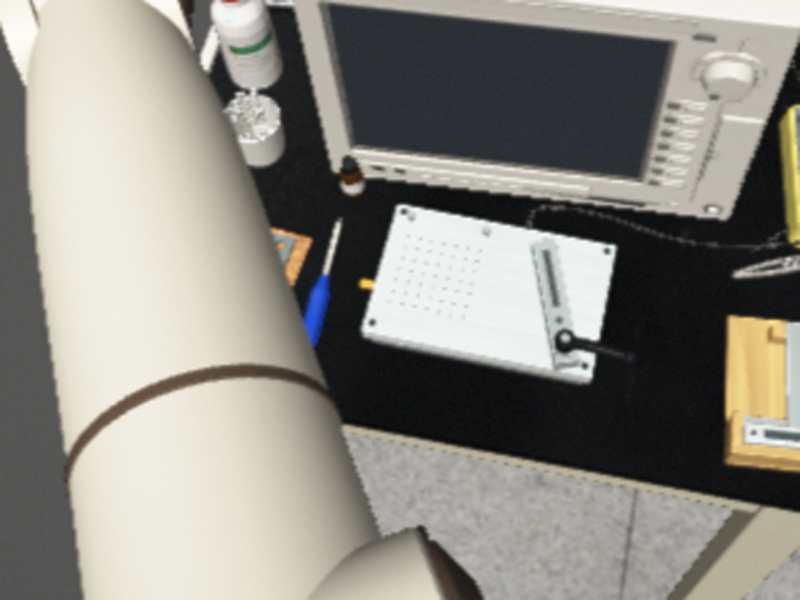

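```bash
python3 jog.py '0 -0.003 0.002 0 0 0 0 | 0 0 0.002 0 0 0 0 | 0 0 0.001 0 0 0 0 | 0 0 0 0 0 0 0'
```

```text
time: 7.48
tool_pos: [0.4914, 0.3128, 0.0199]
ee_rot: [0.73, 0.684, 0.0, 0.0]
contact_force: [0.7, -0.5, -1.5]
opening: 0.0077
finger_force: 58.7
```

```bash
python3 jog.py '0 0 0.0015 0 0 0 0 | 0 0 0.0015 0 0 0 0 | 0 0 0 0 0 0 0'; python3 jog.py '0 0 0 0 0 0 0.04 | 0 0 0 0 0 0 0.04 | 0 0 0 0 0 0 0.04 | 0 0 -0.02 0 0 0 0.04 | 0 0 -0.06 0 0 0 0.05 | 0 0 -0.06 0 0 0 0.05 | 0 0 -0.06 0 0 0 0.05 | 0 0 -0.06 0 0 0 0.05 | -0.05 0 0 0 0 0 0.05 | 0 0 0 0 0 0 0.05'
python3 -c "
from h import *
state();snap('wrist','w4')"
```

```text
time: 7.85
tool_pos: [0.4916, 0.313, 0.0186]
ee_rot: [0.73, 0.684, 0.001, 0.0]
contact_force: [-4.7, -3.1, 12.0]
opening: 0.0079
finger_force: 60.2
time: 9.1
tool_pos: [0.4885, 0.2612, 0.2782]
ee_rot: [0.73, 0.683, 0.001, 0.0]
contact_force: [-0.3, -0.4, 0.2]
opening: 0.0503
finger_force: 0.0
9.1 [0.4885 0.2612 0.2782] [[0.067, 0.998, 0.002], [0.998, -0.067, 0.001], [0.001, 0.002, -1.0]] [ 0.49  0.12  0.3   1.75 -0.    2.13] F [-0.3 -0.4  0.2] 0.05027388216982211
scale 1.5625
```

View pics/w4.png

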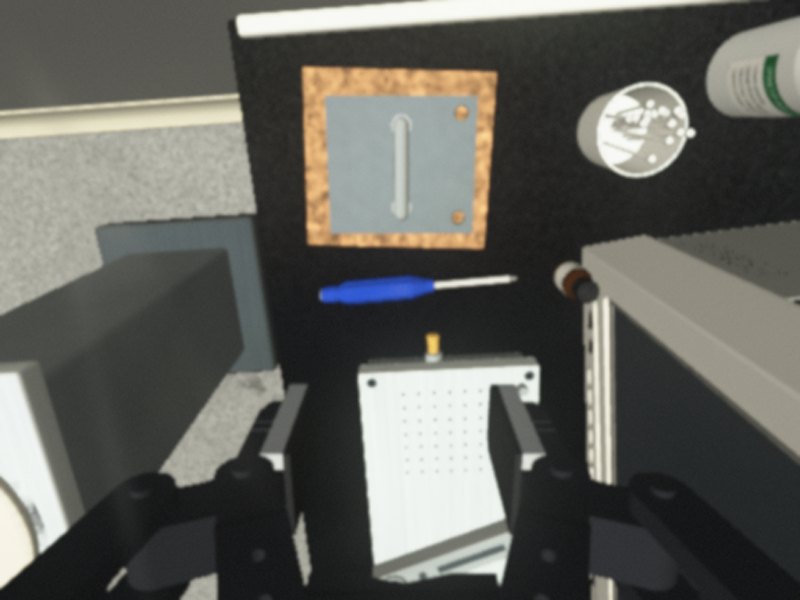

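```bash
python3 jog.py '-0.0575 0 0 0 0 0 0.05 | -0.0575 0 0 0 0 0 0.05 | -0.0575 0 0 0 0 0 0.05 | -0.0575 0 0 0 0 0 0.05 | -0.0575 0 0 0 0 0 0.05 | -0.0575 0 0 0 0 0 0.05 | -0.0575 0 0 0 0 0 0.05 | -0.0575 0 0 0 0 0 0.05 | -0.0575 0 0 0 0 0 0.05 | 0 0 0 0 0 -0.172 0.05 | 0 0 0 0 0 -0.172 0.05 | 0 0 0 0 0 -0.172 0.05 | 0 0 0 0 0 -0.172 0.05 | 0 0 0 0 0 -0.172 0.05 | 0 0 0 0 0 -0.172 0.05 | 0 0 0 0 0 -0.172 0.05 | 0 0 0 0 0 -0.172 0.05 | 0 0 0 0 0 -0.172 0.05 | 0 0 0 0 0 -0.172 0.05'
python3 jog.py '0 0 0.03 0 0 0 0.05 | 0 0 0 0 0 0 0.05'
python3 -c "
from h import *
o=state();Rm=R.from_quat(o['ee_rot']).as_matrix();print(Rm.T@(np.array([.4815,-.2554,.01])-o['tool_pos']));snap('wrist','w5')"
```

```text
time: 11.52
tool_pos: [0.4551, -0.253, 0.2759]
ee_rot: [-0.045, 0.999, 0.0, -0.001]
contact_force: [0.1, -0.9, -0.3]
opening: 0.0502
finger_force: 0.0
time: 11.78
tool_pos: [0.4542, -0.2527, 0.2443]
ee_rot: [-0.042, 0.999, 0.001, -0.002]
contact_force: [-0.7, 0.5, 0.3]
opening: 0.0498
finger_force: 0.0
11.78 [ 0.4542 -0.2527  0.2443] [[-0.996, -0.085, -0.004], [-0.085, 0.996, 0.002], [0.004, 0.003, -1.0]] [-0.51  0.02  0.14  1.69  0.   -0.59] F [-0.7  0.5  0.3] 0.04981040197655229
[-0.02778826 -0.00564217  0.23418175]
scale 1.5625
```

View pics/w5.png

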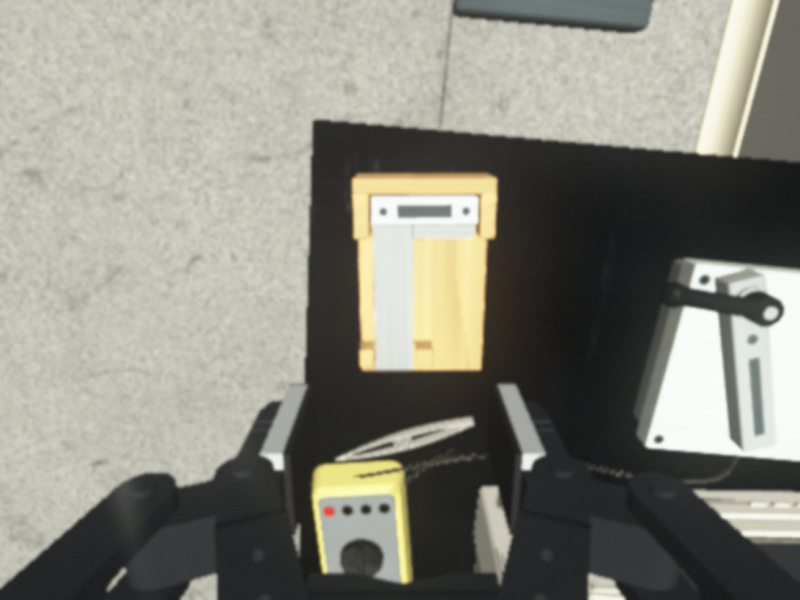

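```bash
python3 - <<'E'
from h import *
k=.64
A,D=wcam('w1'),wcam('w5')
for n,a,d in [('tipin',(483,293),(414,370)),('tipout',(484,325),(376,370)),('stIL',(340,259),(478,224)),('stIR',(347,342),(372,224))]:
    x,e=tri((A,D),(np.array(a)*k,np.array(d)*k));print(n,np.round(x,4),round(e,4))
for n,p,z in [('tipin',(414,370),.022),('tipout',(376,370),.022),('rin',(413,238),.022),('rout',(373.5,230),.022),('stIL',(478,224),.037),('stIR',(372,224),.037)]:print(n,np.round(onz(D,np.array(p)*k,z),4))
E
```

```text
tipin [ 0.5483 -0.2356  0.0205] 0.0011
tipout [ 0.5507 -0.2639  0.0202] 0.001
stIL [ 0.433  -0.2041  0.0343] 0.0012
stIR [ 0.4376 -0.2732  0.0374] 0.0003
tipin [ 0.5466 -0.235   0.022 ]
tipout [ 0.549  -0.2632  0.022 ]
rin [ 0.4474 -0.2448  0.022 ]
rout [ 0.4441 -0.2723  0.022 ]
stIL [ 0.4316 -0.2039  0.037 ]
stIR [ 0.4374 -0.273   0.037 ]
```

```bash
python3 jog.py '-0.014 -0.003 0.05 0 0 0 0.046 | -0.014 -0.003 0.05 0 0 0 0.046 | 0 0 0.05 0 0 0 0.046 | 0 0 0.04 0 0 0 0.046 | 0 0 0 0 0 0 0.046'
python3 -c "
from h import *
o=state();Rm=R.from_quat(o['ee_rot']).as_matrix();print(Rm.T@(np.array([.4815,-.2554,.01])-o['tool_pos']))"
```

```text
time: 12.45
tool_pos: [0.4818, -0.2562, 0.0549]
ee_rot: [-0.042, 0.999, 0.001, -0.002]
contact_force: [-0.1, -0.8, 0.3]
opening: 0.0463
finger_force: 0.0
12.45 [ 0.4818 -0.2562  0.0549] [[-0.996, -0.084, -0.004], [-0.084, 0.996, 0.002], [0.004, 0.003, -1.0]] [-0.49  0.09 -0.17  1.32  0.   -0.57] F [-0.1 -0.8  0.3] 0.04632192952911877
[9.94550381e-05 7.49236683e-04 4.49008546e-02]
```

```bash
python3 jog.py '0 0.001 0.022 0 0 0 0.046 | 0 0 0.021 0 0 0 0.046 | 0 0 0 0 0 0 0.046 | 0 0 0 0 0 0 0 | 0 0 0 0 0 0 0 | 0 0 0 0 0 0 0 | 0 0 0 0 0 0 0'
```

```text
time: 13.32
tool_pos: [0.4842, -0.2568, 0.0165]
ee_rot: [-0.042, 0.999, -0.001, 0.002]
contact_force: [-0.7, 0.9, 5.6]
opening: 0.0258
finger_force: 58.9
```

```bash
python3 jog.py '0 0 -0.01 0 0 0 0 | 0 0 -0.03 0 0 0 0 | 0 0 -0.04 0 0 0 0 | 0 0 -0.04 0 0 0 0 | 0 0 0 0 0 0 0'
python3 -c "
from h import *
o=state();snap('wrist','w6')"
```

```text
time: 13.95
tool_pos: [0.4845, -0.2569, 0.1384]
ee_rot: [-0.042, 0.999, -0.002, 0.003]
contact_force: [0.6, -0.9, -1.9]
opening: 0.0255
finger_force: 59.7
13.95 [ 0.4845 -0.2569  0.1384] [[-0.996, -0.084, 0.006], [-0.084, 0.996, -0.003], [-0.006, -0.004, -1.0]] [-0.49  0.06 -0.03  1.47  0.   -0.57] F [ 0.6 -0.9 -1.9] 0.025538450010711332
scale 1.5625
```

```bash
python3 jog.py '0 0 -0.02 0 0 0.1 0 | 0.001 0.052 0 0 0 0 0 | 0.001 0.052 0 0 0 0 0 | 0 0.052 0 0 0 0 0 | 0 0.052 0 0 0 0 0 | 0 0.052 0 0 0 0 0 | 0 0.05 0 0 0 0 0 | 0 0 0.03 0 0 0 0 | 0 0 0.03 0 0 0 0 | 0 0 0 0 0 0 0'
python3 -c "
from h import *
o=state();Rm=R.from_quat(o['ee_rot']).as_matrix();print(Rm.T@(np.array([.4874,.0534,.045])-o['tool_pos']));snap('wrist','w7')"
```

```text
time: 15.25
tool_pos: [0.4837, 0.0538, 0.091]
ee_rot: [0.008, 1.0, -0.0, -0.003]
contact_force: [-0.8, -1.0, -1.9]
opening: 0.0252
finger_force: 59.9
15.25 [0.4837 0.0538 0.091 ] [[-1.0, 0.015, -0.006], [0.015, 1.0, -0.001], [0.006, -0.001, -1.0]] [ 0.11 -0.07 -0.25  1.39 -0.    0.13] F [-0.8 -1.  -1.9] 0.0252442079374653
[-0.00393921 -0.00034412  0.04595474]
scale 1.5625
```

View pics/w7.png

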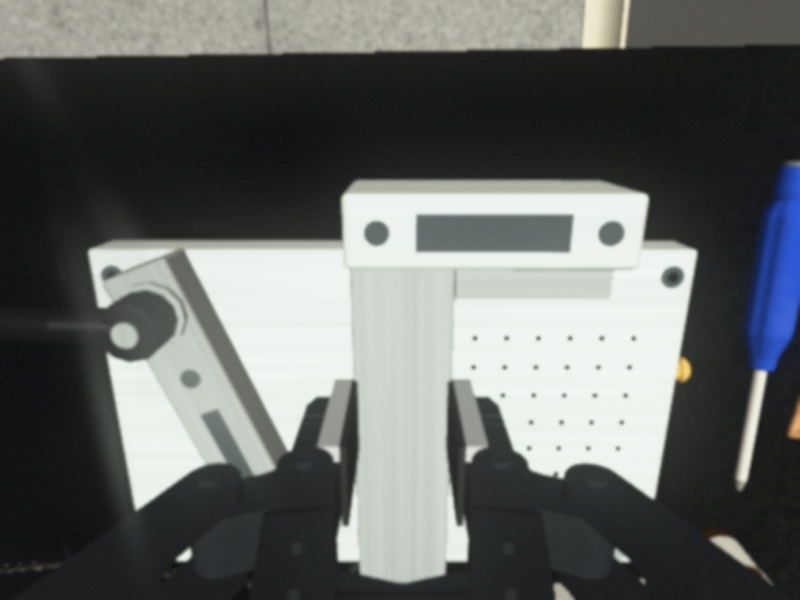

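```bash
python3 - <<'E'
from h import *
k=.64
D=wcam('w7')
for n,p,z in [('platFR',(90,250),.045),('platFL',(696,252),.045),('stIR',(344,267),.1115),('stIL',(641,268),.1115),('stOR',(343,195),.1115),('stOL',(648,197),.1115),('bladeoutroot',(351,275),.0965),('bladeoutlow',(360,570),.0965),('bladeinlow',(446,570),.0965),('bladeinroot',(456,300),.0965)]:print(n,np.round(onz(D,np.array(p)*k,z),4))
E
```

```text
platFR [ 0.4446 -0.057   0.045 ]
platFL [0.4486 0.1598 0.045 ]
stIR [0.4353 0.0412 0.1115]
stIL [0.4366 0.1106 0.1115]
stOR [0.4187 0.0418 0.1115]
stOL [0.4202 0.1102 0.1115]
bladeoutroot [0.4414 0.0412 0.0965]
bladeoutlow [0.5389 0.0398 0.0965]
bladeinlow [0.5393 0.0673 0.0965]
bladeinroot [0.4487 0.069  0.0965]
```

```bash
python3 jog.py '-0.003 0 0.02 0 0 0 0 | 0 0 0.02 0 0 0 0 | 0 0 0 0 0 0 0 | 0 0 0.002 0 0 0 0 | 0 0 0.002 0 0 0 0 | 0 0 0 0 0 0 0'
```

```text
time: 16.05
tool_pos: [0.489, 0.0538, 0.0502]
ee_rot: [0.008, 1.0, 0.0, 0.0]
contact_force: [-0.2, -0.1, -1.8]
opening: 0.0259
finger_force: 59.9
```

```bash
python3 jog.py '0.001 0 0.002 0 0 0 0 | 0 0 0.0015 0 0 0 0 | 0 0 0 0 0 0 0'; python3 jog.py '0 0 0.0015 0 0 0 0 | 0 0 0 0 0 0 0'
```

```text
time: 16.42
tool_pos: [0.4877, 0.0538, 0.0461]
ee_rot: [0.008, 1.0, -0.0, -0.0]
contact_force: [0.8, 0.3, -1.6]
opening: 0.0256
finger_force: 59.9
time: 16.68
tool_pos: [0.4878, 0.0538, 0.0457]
ee_rot: [0.008, 1.0, 0.0, 0.0]
contact_force: [-3.7, -1.0, 6.8]
opening: 0.0259
finger_force: 60.8
```

```bash
python3 jog.py '0 0 -0.001 0 0 0 0.045 | 0 0 0 0 0 0 0.045 | 0 0 0 0 0 0 0.045 | 0 0 -0.03 0 0 0 0.045 | 0 0 -0.06 0 0 0 0.045 | 0 0 -0.06 0 0 0.1745 0.045 | 0 0 0 0 0 0.1745 0.045 | 0 0 0 0 0 0.1745 0.045 | 0 0 0 0 0 0.1745 0.045 | 0 0 0 0 0 0.1745 0.045 | 0 0 0 0 0 0.1745 0.045 | 0 0 0 0 0 0.1745 0.045 | 0 0 0 0 0 0.1745 0.045 | 0 0 0 0 0 0.1745 0.045 | 0 0 0 0 0 0 0.045'
python3 -c "
from h import *
o=state();Rm=R.from_quat(o['ee_rot']).as_matrix();print(Rm.T@(np.array([.4315,.0768,.09])-o['tool_pos']));snap('wrist','w8')
T=cam('top');im=imaging.capture('top')[:,:,::-1];cv2.imwrite('pics/t8.png',im)"
```

```text
time: 18.55
tool_pos: [0.4878, 0.0538, 0.1957]
ee_rot: [0.712, 0.702, -0.0, -0.0]
contact_force: [-0.3, 0.8, -0.3]
opening: 0.0449
finger_force: 0.0
18.55 [0.4878 0.0538 0.1957] [[0.014, 1.0, -0.0], [1.0, -0.014, -0.0], [-0.0, -0.0, -1.0]] [ 0.11 -0.06 -0.05  1.59 -0.    1.69] F [-0.3  0.8 -0.3] 0.04487022036640315
[ 0.02216989 -0.0565967   0.10569033]
scale 1.5625
```

```bash
python3 - <<'E'
from h import *
D=wcam('w8');im=cv2.imread('pics/w8_raw.png',0).astype(np.float32)
def samp(pts):
    uv=np.array([proj(D,p) for p in pts],np.float32);return cv2.remap(im,uv[:,:1],uv[:,1:],1)[:,0].astype(int)
xs=np.arange(.405,.456,.0025)
for y in(.055,.08,.10):print(y,list(zip((xs*1e4).astype(int).tolist(),samp([(x,y,.066) for x in xs]).tolist())))
ys=np.arange(.03,.125,.004)
print(list(zip((ys*1e4).astype(int).tolist(),samp([(.424,y,.066) for y in ys]).tolist())))
E
```

```text
0.055 [(4050, 28), (4075, 27), (4100, 28), (4125, 29), (4150, 31), (4175, 32), (4200, 32), (4225, 127), (4250, 238), (4275, 240), (4300, 239), (4325, 238), (4350, 239), (4375, 239), (4400, 199), (4425, 128), (4450, 209), (4475, 210), (4500, 211), (4525, 211), (4550, 210)]
0.08 [(4050, 27), (4075, 28), (4100, 28), (4125, 30), (4150, 29), (4175, 32), (4200, 32), (4225, 106), (4250, 238), (4275, 193), (4300, 101), (4325, 100), (4350, 116), (4375, 234), (4400, 220), (4425, 124), (4450, 206), (4475, 211), (4500, 207), (4525, 208), (4550, 200)]
0.1 [(4050, 26), (4075, 27), (4100, 27), (4125, 28), (4150, 29), (4175, 30), (4200, 31), (4225, 65), (4250, 234), (4275, 240), (4300, 228), (4325, 203), (4350, 234), (4375, 240), (4400, 225), (4425, 125), (4450, 207), (4475, 209), (4500, 206), (4525, 206), (4550, 193)]
[(300, 33), (340, 30), (380, 32), (420, 158), (460, 233), (500, 231), (540, 226), (580, 230), (620, 229), (660, 218), (700, 228), (740, 219), (780, 213), (820, 228), (860, 207), (900, 212), (940, 209), (980, 193), (1020, 200), (1060, 190), (1100, 158), (1140, 32), (1180, 32), (1220, 30)]
```

```bash
python3 jog.py '0.011 -0.028 0.03 0 0 0 0.045 | 0.011 -0.0285 0.03 0 0 0 0.045 | 0 0 0.04 0 0 0 0.045 | 0 0 0.025 0 0 0 0.045 | 0 0 0.014 0 0 0 0.045 | 0 0 0 0 0 0 0.045'
```

```text
time: 19.4
tool_pos: [0.4313, 0.0766, 0.0564]
ee_rot: [0.712, 0.702, -0.0, -0.0]
contact_force: [-0.5, 0.5, 0.0]
opening: 0.045
finger_force: 0.0
```

```bash
python3 jog.py '0 0 0.002 0 0 0 0.045 | 0 0 0 0 0 0 0 | 0 0 0 0 0 0 0 | 0 0 0 0 0 0 0 | 0 0 0 0 0 0 0'
```

```text
time: 20.02
tool_pos: [0.4321, 0.0768, 0.0557]
ee_rot: [0.713, 0.702, 0.001, 0.0]
contact_force: [-1.3, -0.2, 6.2]
opening: 0.0161
finger_force: 59.6
```

```bash
python3 jog.py '0 0.001 -0.0006 0 0 0 0 | 0 0.001 0 0 0 0 0 | 0 0.001 0 0 0 0 0 | 0 0 0 0 0 0 0';python3 jog.py '0 0.001 0 0 0 0 0 | 0 0.001 0 0 0 0 0 | 0 0 0 0 0 0 0'
```

```text
time: 20.52
tool_pos: [0.4347, 0.0767, 0.0557]
ee_rot: [0.713, 0.702, 0.0, -0.0]
contact_force: [-3.3, -0.0, 4.9]
opening: 0.0158
finger_force: 59.5
time: 20.9
tool_pos: [0.4366, 0.0767, 0.0557]
ee_rot: [0.713, 0.702, 0.0, -0.0]
contact_force: [-3.1, -0.3, 6.0]
opening: 0.0163
finger_force: 59.5
```

```bash
python3 jog.py '0 0.001 0 0 0 0 0 | 0 0 0 0 0 0 0';python3 jog.py '0 0.001 0 0 0 0 0 | 0 0 0 0 0 0 0';python3 jog.py '0 0.001 0 0 0 0 0 | 0 0 0 0 0 0 0'
```

```text
time: 21.15
tool_pos: [0.4375, 0.0767, 0.0557]
ee_rot: [0.712, 0.702, -0.0, -0.0]
contact_force: [-3.8, 0.4, 7.0]
opening: 0.0164
finger_force: 59.6
time: 21.4
tool_pos: [0.4375, 0.0767, 0.0557]
ee_rot: [0.712, 0.702, -0.001, -0.001]
contact_force: [-9.5, 0.4, 10.3]
opening: 0.0159
finger_force: 60.1
time: 21.65
tool_pos: [0.4376, 0.0767, 0.0557]
ee_rot: [0.712, 0.702, -0.001, -0.002]
contact_force: [-15.9, 0.6, 13.9]
opening: 0.016
finger_force: 60.6
```

```bash
python3 jog.py '-0.002 -0.001 -0.0005 0 0 0 0 | -0.004 0 0 0 0 0 0 | -0.004 0 0 0 0 0 0 | -0.004 0 0 0 0 0 0 | 0 0 0 0 0 0 0';python3 -c "
from h import *
state();print(bot.get_obs()['moment'])"; python3 jog.py '-0.004 0 0 0 0 0 0 | -0.004 0 0 0 0 0 0 | -0.004 0 0 0 0 0 0 | -0.004 0 0 0 0 0 0 | 0 0 0 0 0 0 0';python3 -c "
from h import *
state();print(bot.get_obs()['moment'])"
```

```text
time: 22.28
tool_pos: [0.4373, 0.0632, 0.0557]
ee_rot: [0.712, 0.702, -0.0, -0.002]
contact_force: [-7.2, 4.6, 5.9]
opening: 0.0162
finger_force: 59.5
22.27 [0.4373 0.0632 0.0557] [[0.015, 1.0, -0.003], [1.0, -0.015, 0.002], [0.002, -0.003, -1.0]] [ 0.14 -0.17 -0.41  1.33  0.    1.73] F [-7.2  4.6  5.9] 0.016237839689166443
[0.89768335 1.57550739 0.0169594 ]
time: 22.9
tool_pos: [0.4369, 0.0475, 0.0557]
ee_rot: [0.712, 0.702, -0.0, -0.002]
contact_force: [-8.3, 6.6, 5.3]
opening: 0.0163
finger_force: 59.5
22.9 [0.4369 0.0475 0.0557] [[0.015, 1.0, -0.003], [1.0, -0.015, 0.002], [0.002, -0.003, -1.0]] [ 0.11 -0.17 -0.41  1.33  0.    1.69] F [-8.3  6.6  5.3] 0.01625860505718955
[1.2894344  1.57875179 0.06023953]
```

```bash
python3 jog.py '-0.004 0 0 0 0 0 0 | -0.004 0 0 0 0 0 0 | -0.004 0 0 0 0 0 0 | -0.004 0 0 0 0 0 0 | 0 0 0 0 0 0 0';python3 jog.py '-0.004 0 0 0 0 0 0 | -0.004 0 0 0 0 0 0 | 0 0 0 0 0 0 0';python3 -c "
from h import *
state();print(bot.get_obs()['moment'])"
```

```text
time: 23.52
tool_pos: [0.4367, 0.0315, 0.0557]
ee_rot: [0.712, 0.702, -0.0, -0.002]
contact_force: [-7.8, 6.8, 6.3]
opening: 0.0163
finger_force: 59.6
time: 23.9
tool_pos: [0.4365, 0.0236, 0.0557]
ee_rot: [0.712, 0.702, -0.0, -0.002]
contact_force: [-9.0, 7.3, 6.7]
opening: 0.0162
finger_force: 59.6
23.9 [0.4365 0.0236 0.0557] [[0.015, 1.0, -0.003], [1.0, -0.014, 0.003], [0.003, -0.003, -1.0]] [ 0.05 -0.18 -0.42  1.33  0.    1.64] F [-9.   7.3  6.7] 0.016192960293206375
[1.42454953 1.71608539 0.11364393]
```

```bash
python3 jog.py '-0.0015 0 0 0 0 0 0 | -0.0015 0 0 0 0 0 0 | 0 0 0 0 0 0 0';for i in 1 2 3; do python3 jog.py '-0.001 0 0 0 0 0 0 | 0 0 0 0 0 0 0'; done
```

```text
time: 24.28
tool_pos: [0.4365, 0.0209, 0.0557]
ee_rot: [0.712, 0.702, 0.0, -0.002]
contact_force: [-8.8, 8.3, 6.1]
opening: 0.0161
finger_force: 59.6
time: 24.52
tool_pos: [0.4365, 0.0199, 0.0557]
ee_rot: [0.712, 0.702, 0.0, -0.002]
contact_force: [-8.6, 8.2, 6.4]
opening: 0.0162
finger_force: 59.6
time: 24.78
tool_pos: [0.4364, 0.0189, 0.0557]
ee_rot: [0.712, 0.702, 0.0, -0.002]
contact_force: [-8.1, 9.5, 5.8]
opening: 0.0165
finger_force: 59.6
time: 25.02
tool_pos: [0.4364, 0.0186, 0.0558]
ee_rot: [0.712, 0.702, 0.001, -0.003]
contact_force: [-9.1, 14.8, 6.3]
opening: 0.0158
finger_force: 59.6
```

```bash
cat > s.py <<'E'
from h import *
o=state();print('M',np.round(o['moment'],3),'yaw',2*np.arctan2(o['ee_rot'][1],o['ee_rot'][0])-np.pi/2)
E
python3 s.py; python3 jog.py '0.0005 0.0005 0 0 0 0.003 0 | 0 0 0 0 0 0 0'; python3 s.py; python3 jog.py '-0.0005 0 0 0 0 0.003 0 | 0 0 0 0 0 0 0'; python3 s.py
```

```text
25.02 [0.4364 0.0186 0.0558] [[0.014, 1.0, -0.003], [1.0, -0.014, 0.005], [0.005, -0.003, -1.0]] [ 0.04 -0.18 -0.42  1.33  0.    1.62] F [-9.1 14.8  6.3] 0.015839028669710584
M [2.7   1.722 0.087] yaw -0.013689948562426002
time: 25.28
tool_pos: [0.4365, 0.0187, 0.0557]
ee_rot: [0.713, 0.701, -0.0, -0.003]
contact_force: [-10.9, 9.4, 8.4]
opening: 0.016
finger_force: 59.8
25.27 [0.4365 0.0187 0.0557] [[0.017, 1.0, -0.004], [1.0, -0.017, 0.004], [0.004, -0.004, -1.0]] [ 0.04 -0.18 -0.42  1.33  0.    1.63] F [-10.9   9.4   8.4] 0.016001928487456595
M [2.059 2.216 0.185] yaw -0.01686134969071884
time: 25.52
tool_pos: [0.4365, 0.0187, 0.0557]
ee_rot: [0.714, 0.7, 0.0, -0.003]
contact_force: [-11.1, 12.8, 8.0]
opening: 0.016
finger_force: 59.8
25.52 [0.4365 0.0187 0.0557] [[0.019, 1.0, -0.004], [1.0, -0.019, 0.005], [0.005, -0.004, -1.0]] [ 0.04 -0.18 -0.42  1.33  0.01  1.63] F [-11.1  12.8   8. ] 0.01604670921219386
M [2.752 2.203 0.255] yaw -0.019456217034625745
```

```bash
python3 jog.py '0.0012 -0.001 -0.0005 0 0 0 0 | 0 0 0 0 0 0 0'; python3 s.py; python3 jog.py '0 0 0 0 0 0 0.026 | 0 0 0 0 0 0 0.026 | 0 0 0 0 0 0 0.026 | 0 0.002 0 0 0 0 0.026 | 0 0.001 0 0 0 0 0.026 | 0 0 0 0 0 0 0.026'; python3 s.py;python3 jog.py '0 0.001 0 0 0 0 0.026 | 0 0.001 0 0 0 0 0.026 | 0 0 0 0 0 0 0.026'; python3 s.py
```

```text
time: 25.78
tool_pos: [0.4365, 0.0188, 0.0559]
ee_rot: [0.714, 0.7, 0.0, -0.001]
contact_force: [-4.4, 6.1, 1.1]
opening: 0.0162
finger_force: 59.1
25.77 [0.4365 0.0188 0.0559] [[0.02, 1.0, -0.002], [1.0, -0.02, 0.002], [0.002, -0.002, -1.0]] [ 0.04 -0.18 -0.42  1.33  0.    1.63] F [-4.4  6.1  1.1] 0.01616413036436977
M [1.338 0.77  0.227] yaw -0.020242092140876133
time: 26.52
tool_pos: [0.4403, 0.0177, 0.0563]
ee_rot: [0.715, 0.699, -0.0, -0.0]
contact_force: [0.2, -0.3, -0.4]
opening: 0.0262
finger_force: 0.0
26.52 [0.4403 0.0177 0.0563] [[0.021, 1.0, -0.0], [1.0, -0.021, -0.0], [-0.0, -0.0, -1.0]] [ 0.04 -0.17 -0.41  1.33 -0.    1.63] F [ 0.2 -0.3 -0.4] 0.026161594733944134
M [ 0.012  0.014 -0.032] yaw -0.021454524703335753
time: 26.9
tool_pos: [0.4406, 0.0177, 0.0561]
ee_rot: [0.715, 0.7, -0.001, -0.001]
contact_force: [-9.1, 0.9, 5.5]
opening: 0.026
finger_force: 4.7
26.9 [0.4406 0.0177 0.0561] [[0.021, 1.0, -0.004], [1.0, -0.021, 0.0], [-0.0, -0.004, -1.0]] [ 0.04 -0.17 -0.41  1.33  0.    1.63] F [-9.1  0.9  5.5] 0.02604763792378023
M [0.061 1.988 0.054] yaw -0.021301724385780485
```

```bash
python3 jog.py '0 -0.0045 0 0 0 -0.002 0.026 | 0 0 0 0 0 0 0.026 | 0 0 0 0 0 0 0 | 0 0 0 0 0 0 0 | 0 0 0 0 0 0 0 | 0 0 0 0 0 0 0'; python3 s.py; python3 jog.py '-0.001 0 0 0 0 0 0 | 0 0 0 0 0 0 0'; python3 s.py
```

```text
time: 27.65
tool_pos: [0.4365, 0.0179, 0.0568]
ee_rot: [0.714, 0.7, -0.001, -0.001]
contact_force: [-10.3, 0.2, 10.6]
opening: 0.0161
finger_force: 59.6
27.65 [0.4365 0.0179 0.0568] [[0.019, 1.0, -0.002], [1.0, -0.019, 0.0], [0.0, -0.002, -1.0]] [ 0.04 -0.18 -0.42  1.33  0.    1.63] F [-10.3   0.2  10.6] 0.016068311911762213
M [0.082 2.174 0.094] yaw -0.01928654736797286
time: 27.9
tool_pos: [0.4365, 0.0178, 0.0568]
ee_rot: [0.714, 0.7, 0.0, -0.002]
contact_force: [-9.6, 6.8, 8.4]
opening: 0.0164
finger_force: 59.6
27.9 [0.4365 0.0178 0.0568] [[0.019, 1.0, -0.002], [1.0, -0.019, 0.003], [0.002, -0.002, -1.0]] [ 0.04 -0.18 -0.42  1.33  0.    1.63] F [-9.6  6.8  8.4] 0.016398060375068812
M [1.299 2.164 0.046] yaw -0.01867427498607821
```

```bash
python3 jog.py '-0.001 0 0 0 0 0 0 | 0 0 0 0 0 0 0 | 0.0015 0 0 0 0 0 0 | 0 -0.0007 -0.001 0 0 0 0 | 0 0 0 0 0 0 0'; python3 s.py; python3 jog.py '0 0 0 0 0 0 0.03 | 0 0 0 0 0 0 0.03 | 0 0 0 0 0 0 0.03 | 0 0 -0.02 0 0 0 0.03 | 0 0 -0.06 0 0 0 0 | 0 0 -0.06 0 0 0 0 | 0 0 0 0 0 0 0'; python3 -c "
from h import *
state();snap('wrist','w9')"
```

```text
time: 28.52
tool_pos: [0.4365, 0.0177, 0.057]
ee_rot: [0.714, 0.7, -0.0, -0.001]
contact_force: [-4.4, 3.7, -0.5]
opening: 0.0161
finger_force: 59.0
28.52 [0.4365 0.0177 0.057 ] [[0.019, 1.0, -0.001], [1.0, -0.019, 0.001], [0.001, -0.001, -1.0]] [ 0.04 -0.18 -0.42  1.33  0.    1.63] F [-4.4  3.7 -0.5] 0.016075678956566402
M [0.839 0.956 0.061] yaw -0.019046791098823013
time: 29.4
tool_pos: [0.439, 0.0173, 0.2022]
ee_rot: [0.714, 0.7, 0.003, 0.003]
contact_force: [0.3, 0.5, -0.8]
opening: 0.0003
finger_force: 0.0
29.4 [0.439  0.0173 0.2022] [[0.02, 1.0, 0.008], [1.0, -0.02, 0.0], [0.0, 0.008, -1.0]] [ 0.04 -0.19 -0.15  1.61 -0.    1.63] F [ 0.3  0.5 -0.8] 0.0003411057420924019
scale 1.5625
```

View pics/w9.png

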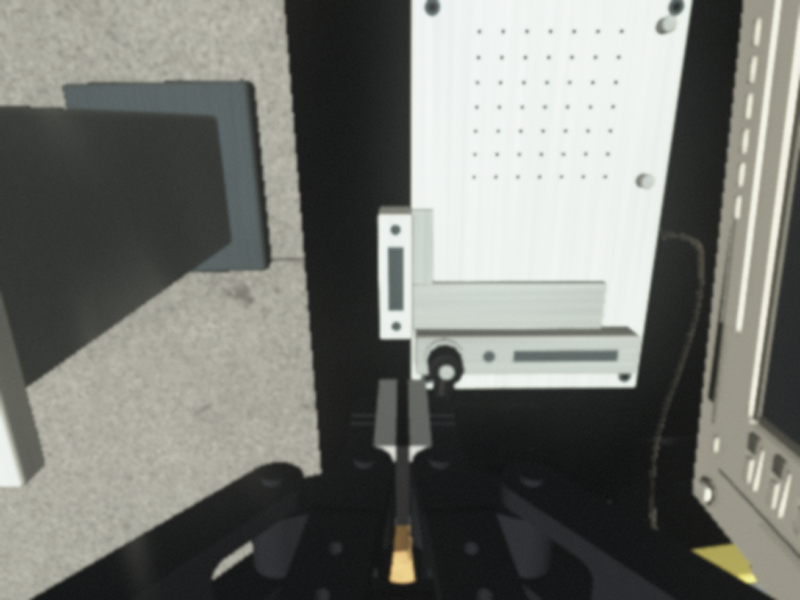

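```bash
python3 jog.py '-0.047 0.027 0.02 0 0 0 0 | -0.047 0.028 0.02 0 0 0 0 | 0 0 0.03 0 0 0 0 | 0 0 0.03 0 0 0 0 | 0 0 0.02 0 0 0 0 | 0 0 0.005 0 0 0 0 | 0 0 0 0 0 0 0'; python3 -c "
from h import *
o=state();Rm=R.from_quat(o['ee_rot']).as_matrix();print(Rm.T@(np.array([.4922,-.0781,.071])-o['tool_pos']))"
```

```text
time: 30.32
tool_pos: [0.4899, -0.0777, 0.0721]
ee_rot: [0.714, 0.7, -0.0, -0.0]
contact_force: [1.1, -0.4, 0.3]
opening: 0.0001
finger_force: 0.0
30.32 [ 0.4899 -0.0777  0.0721] [[0.019, 1.0, -0.001], [1.0, -0.019, 0.0], [0.0, -0.001, -1.0]] [-0.16 -0.04 -0.26  1.35 -0.    1.43] F [ 1.1 -0.4  0.3] 0.0001157583506524291
[-0.0004035   0.00232366  0.00106181]
```

```bash
python3 jog.py '0 -0.007 0.001 0 0 0 0 | 0 -0.007 0 0 0 0 0 | -0.001 -0.006 0 0 0 0 0 | -0.002 -0.006 0 0 0 0 0 | 0 -0.007 0 0 0 0 0 | 0 -0.0065 0 0 0 0 0 | 0 0 0 0 0 0 0';python3 s.py; python3 jog.py '0.002 -0.007 0 0 0 0 0 | 0.003 -0.007 0 0 0 0 0 | 0.005 -0.006 0 0 0 0 0 | 0.005 -0.006 0 0 0 0 0 | 0 0 0 0 0 0 0';python3 s.py; python3 jog.py '0.005 -0.003 0 0 0 0 0 | 0.004 -0.003 0 0 0 0 0 | 0 0 0 0 0 0 0';python3 s.py
```

```text
time: 31.2
tool_pos: [0.45, -0.08, 0.0714]
ee_rot: [0.714, 0.7, -0.0, -0.0]
contact_force: [-0.4, -0.3, -0.2]
opening: -0.0003
finger_force: 0.1
31.2 [ 0.45   -0.08    0.0714] [[0.02, 1.0, -0.0], [1.0, -0.02, -0.0], [-0.0, -0.0, -1.0]] [-0.18 -0.14 -0.35  1.36 -0.    1.41] F [-0.4 -0.3 -0.2] -0.0003198350502095294
M [-0.091  0.032  0.022] yaw -0.019605266823003564
time: 31.82
tool_pos: [0.4244, -0.064, 0.0714]
ee_rot: [0.714, 0.7, -0.0, -0.0]
contact_force: [-0.6, 0.9, -0.2]
opening: -0.0001
finger_force: 0.0
31.82 [ 0.4244 -0.064   0.0714] [[0.019, 1.0, -0.0], [1.0, -0.019, 0.0], [0.0, -0.0, -1.0]] [-0.15 -0.21 -0.41  1.37  0.    1.44] F [-0.6  0.9 -0.2] -0.00013145599684626856
M [ 0.001  0.032 -0.029] yaw -0.018783053402665617
time: 32.2
tool_pos: [0.4188, -0.055, 0.0713]
ee_rot: [0.714, 0.7, -0.0, -0.0]
contact_force: [0.7, -0.9, -0.6]
opening: -0.0
finger_force: 0.0
32.2 [ 0.4188 -0.055   0.0713] [[0.019, 1.0, -0.0], [1.0, -0.019, 0.0], [0.0, -0.0, -1.0]] [-0.13 -0.22 -0.43  1.37  0.    1.46] F [ 0.7 -0.9 -0.6] -3.4769272969973914e-05
M [ 0.012 -0.011 -0.039] yaw -0.019003389277093774
```

```bash
for i in 1 2 3; do python3 jog.py '0.001 0 0 0 0 0 0 | 0.001 0 0 0 0 0 0 | 0 0 0 0 0 0 0' | grep -E 'tool|cont'; done; python3 s.py
```

```text
tool_pos: [0.4189, -0.0538, 0.0713]
contact_force: [-2.2, -4.8, 0.4]
tool_pos: [0.4189, -0.0531, 0.0714]
contact_force: [-2.9, -14.5, 0.9]
tool_pos: [0.4188, -0.0527, 0.0714]
contact_force: [-3.6, -24.4, 0.5]
33.33 [ 0.4188 -0.0527  0.0714] [[0.022, 1.0, -0.001], [1.0, -0.022, -0.008], [-0.008, -0.001, -1.0]] [-0.12 -0.22 -0.43  1.37 -0.01  1.47] F [ -3.6 -24.4   0.5] -0.0001807017598976645
M [-4.857  0.685  0.144] yaw -0.021725847182078484
```

```bash
python3 jog.py '-0.01 0 0 0 0 0 0 | -0.015 0 0 0 0 0 0 | 0 0 -0.03 0 0 0 0 | 0 0 -0.05 0 0 0 0 | 0 0 -0.05 0 0 0 0 | 0.047 0.009 0 0 0 0 0 | 0.047 0.008 0 0 0 0 0 | 0 0 0 0 0 0 0 | 0 0 0 0 0 0 0'; python3 - <<'E'
from h import *
o=state();snap('wrist','w10')
im=cv2.imread('pics/w10_raw.png',0).astype(np.float32);im9=cv2.imread('pics/w9_raw.png',0).astype(np.float32)
def edge(I,D,pts):
    uv=np.array([proj(D,p) for p in pts],np.float32);v=cv2.remap(I,uv[:,:1],uv[:,1:],1)[:,0];return v
D,D9=wcam('w10'),wcam('w9')
for n,I,C in(('w9',im9,D9),('w10',im,D)):
    r=[]
    # stock outer top edge (dark->bright) at y values
    for y in(-.010,.045):
        xs=np.arange(.415,.440,.0002);v=edge(I,C,[(x,y,.066) for x in xs]);r.append(xs[np.argmax(np.gradient(cv2.GaussianBlur(v,(1,9),0).ravel()))])
    # blade inner edge (blade z .051) across y ; fence top-left edge
    for x in(.46,.50,.54):
        ys=np.arange(.0,.022,.0002);g=np.abs(np.gradient(cv2.GaussianBlur(edge(I,C,[(x,y,.051) for y in ys]),(1,9),0).ravel()));r.append(ys[np.argmax(g)])
    for x in(.49,.52,.55):
        ys=np.arange(-.026,-.010,.0002);g=np.abs(np.gradient(cv2.GaussianBlur(edge(I,C,[(x,y,.063) for y in ys]),(1,9),0).ravel()));r.append(ys[np.argmax(g)])
    print(n,np.round(r,4))
E
```

```text
time: 34.45
tool_pos: [0.4375, 0.019, 0.2012]
ee_rot: [0.714, 0.7, -0.0, -0.0]
contact_force: [0.4, -0.8, 0.2]
opening: -0.0002
finger_force: 0.0
34.45 [0.4375 0.019  0.2012] [[0.019, 1.0, -0.0], [1.0, -0.019, 0.0], [0.0, -0.0, -1.0]] [ 0.04 -0.19 -0.15  1.61  0.    1.63] F [ 0.4 -0.8  0.2] -0.000157088833295202
scale 1.5625
w9 [ 0.4268  0.4278  0.0126  0.0118  0.011  -0.0128 -0.0136 -0.018 ]
w10 [ 0.4268  0.4276  0.0126  0.012   0.0112 -0.0126 -0.0132 -0.0136]
```

```bash
python3 - <<'E'
from h import *
D,D9=wcam('w10'),wcam('w9')
for n,C in(('w9',D9),('w10',D)):
    I=cv2.imread(f'pics/{n}_raw.png',0)
    for s in(.016,.022,.035,.055):
        row=[]
        for th in np.arange(0,1.9,.2):
            a=th;d=np.array([-np.sin(a),-np.cos(a)]);d=np.array([d[0]+.019*d[1],d[1]-.019*d[0]])
            p=np.array([.4631,-.0295])+s*d;u=proj(C,(p[0],p[1],.085));row.append(int(I[int(round(u[1])),int(round(u[0]))]))
        print(n,s,row)
E
```

```text
w9 0.016 [36, 34, 34, 38, 86, 101, 102, 196, 217, 202]
w9 0.022 [32, 33, 33, 101, 103, 102, 92, 52, 37, 37]
w9 0.035 [29, 32, 98, 81, 27, 101, 102, 101, 31, 32]
w9 0.055 [38, 25, 73, 215, 89, 42, 29, 31, 30, 32]
w10 0.016 [33, 35, 35, 36, 38, 104, 112, 101, 53, 41]
w10 0.022 [41, 43, 32, 60, 102, 102, 103, 100, 50, 35]
w10 0.035 [28, 28, 100, 100, 29, 50, 102, 101, 43, 35]
w10 0.055 [28, 34, 133, 191, 99, 29, 30, 40, 32, 35]
```

```bash
python3 -c "
from plant import bot, imaging
print(bot.finish_job())"
```

```text
the job is handed in; nothing more can be done
None
```

I handed the job in at about 34.5 s: the guard plate lies flat on the cork pad, the square lies flush with the front edge and the fence, and the clamp lever is at its stop. By camera measurement, the stock, blade and fence agreed in direction to about 1 mrad and had not shifted after the lever was swung. The lever being tight rests on the push force rising to about 24 N against its stop, plus a dark bar near that position in the last picture.

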